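# Find the rail that fits the radius template

## Task

Three wooden sample rails with rounded tops stand on the board, and only one was rounded to the radius of the wooden radius template. Pick the template up by its grip, touch it gently astride the rail tops until you find the rail on which it beds down fully, neither rocking from side to side nor standing proud, press it home there with a light push (about 5 to 15 N), and leave it standing level on that rail. Do not force it hard on any rail, and leave the bowl and the offcut alone.

Things in the scene. Friction and masses are not known exactly. Their poses are not given: they have to be found in the camera images.
- template: the radius template: a pale wooden saddle block, 40 mm long (x, along the rail), 60 mm wide (y, across the rail), 30 mm high, with a grip fin on top. Below, a round hollow of 20 mm radius runs along x, 36 mm wide at the mouth and 10 mm deep, between two flat feet on which it starts standing on a fixed plywood pad, 12 mm thick. Mass 0.11 to 0.23 kg. Origin at the bottom centre, at foot level; z up.
- template_grip (a point): centre of the template's upright grip fin. The fin is 14 mm thick (y), 40 mm long (x) and reaches 19 mm above and 18 mm below this point; take it across its thickness. This point is 48 mm above the feet and 38 mm above the crown of the hollow.
- board: plywood sample board fixed to the bench, 150 x 290 x 12 mm; origin at its bottom centre, x along the rails, y across. On it, 85 mm apart, three fixed wooden rails, each 120 mm long, 56 mm wide, tops 72 mm above the bench. They differ only in the radius of the round ridge on top: 16, 20 and 25 mm, in an order that changes and is not told. Square shoulders lie 16 mm below the tops.
- place_1 (a point): point over the middle of the left (+y) rail place, at the height of the rail tops (72 mm); x along the rails, y across, z up. The rail here is exactly parallel and at this height, but may sit up to 3 mm to either side (y). On the 20 mm rail, fully down, the template's grip centre is 110 mm above the bench and the hollow is held from both sides.
- place_2 (a point): point over the middle of the middle rail place, at the height of the rail tops (72 mm); x along the rails, y across, z up. The rail here is exactly parallel and at this height, but may sit up to 3 mm to either side (y). On the 16 mm rail the template comes as low as on the right one, but shifts about 2 mm to either side and rocks.
- place_3 (a point): point over the middle of the right (-y) rail place, at the height of the rail tops (72 mm); x along the rails, y across, z up. The rail here is exactly parallel and at this height, but may sit up to 3 mm to either side (y). On the 25 mm rail the template rides on the edges of its hollow and stands about 2.5 mm too high.
- bowl: bystander: small turned wooden bowl, 80 mm across, 31 mm high; origin at its bottom centre
- offcut: bystander: wood offcut, 50 x 95 x 24 mm; origin at its bottom centre
Things that resemble listed ones, but are neither listed nor needed, are in the scene too. What is shaped like the template but green is not meant.

How it is judged:
By the outcome, as a careful person would: the job done as asked, in the order asked, and still so for the second after the job is handed in, with the robot touching nothing.
It also fails if it takes over 72 s, if anything falls off the work surface, if the arm or the gripper's body presses on something with over 40 N, if the wrist force passes 120 N, or if a joint passes its speed limit or range.

## Robot

A 7-joint arm with a two-finger parallel gripper is mounted at the origin on a cart in front of the work surface, level with it; the furniture and walls round the work are solid. World frame = base frame: x ahead of the robot, y to its left, z up, the work surface at z = 0. Lengths are in mm, angles in rad, forces in N, time in s.
With the tool pointing down it reaches from about 400 to 875 mm from the base axis. Payload 4.4 kg.
Tool frame: the origin (TCP) lies on the centre line of the jaws, within the pads' length; the fingertips stand 25 mm ahead of it and the grasp point (between the pads) lies 6 mm ahead of it (ctrl.finger_overhang is the distance from the TCP to the fingertips, in mm); z points along the fingers, y is the line along which they close (so a half turn about z gives the same grasp; the last joint's range is limited). The gripper opens to 85 mm and grips with 20 to 120 N. Pads are 22 mm wide; open, the fingers measure 114 mm over their backs; the gripper's body (76 mm by 85 mm) begins 54 mm behind the grasp point. The pads swing forward as they close: fully open they stand 13 mm farther back than shut.
Start: joints at [1.243, 0.628, 0.038, 1.517, -0.027, 0.996, -0.02], TCP at [168.259, -627.858, 256.313] pointing down, gripper open.
Joint ranges: [-3.06, 3.06], [-0.37, 2.12], [-1.25, 1.32], [0.18, 2.47], [-1.1, 4.24], [0.23, 1.98], [-2.94, 2.94]. Speed limits (rad/s): [2.57, 2.57, 3.14, 3.14, 3.14, 3.14, 3.14].

## Interface

Orientations are given as [roll, pitch, yaw] about the fixed x, y, z axes, in that order (R = Rz(yaw) Ry(pitch) Rx(roll)).
In Python, from cell import ctrl gives the robot as it stands. The module is installed in compiled form; this text tells all that it offers.
- The arm moves only by the tool play_rows, never from a script. Its argument "targets" is a list of rows, each a list of 5 numbers: the closure, from 0 (fully open) to 1 (shut), then the shift along the tool's x, y, z in cm, then the turn about the tool's z in degrees. In form: [[gripper, dx, dy, dz, spin], ...]. A call has 1 to 10 rows; each row is the pose to reach, as a shift and turn from the pose commanded when the call began, along the tool's axes at that moment; what a row does not reach only later rows make up. A row lasts 1/10 s, in which the tool goes at most 50 mm and 8.59 degrees, less where a joint would pass 70% of its speed; a pose out of reach is approached as far as the arm can. A call with a gripper value outside its range is refused whole. The fingers move at their own pace and stop on an object; the grip force is fixed at half the most. Time passes only in rows, so rows that repeat a pose let the fingers close. It gives the time, the measured TCP pose, the force, the opening and the grip force at its end, in the units of the state.
- ctrl.read_state(): the state, without advancing time (a new reading comes with each control period).
- ctrl.get_image(name): name is "scene" or "top" or "wrist"; returns (picture, depth): 400x640x3 uint8, red, green, blue; 400x640 float32, mm along the optical axis (not along the pixel's ray), 0 where there is no reading.
- ctrl.calibration(name): a dict with "vfov" (degrees; the focal length in pixels is half the picture's height over the tangent of half this angle, whatever the lens; pixels are square), "cx", "cy" (the principal point, pixels), "extrinsics" (4x4, takes a point from camera to world coordinates); the wrist camera has in their place "mount" (4x4, takes a point from camera to tool coordinates, whose origin is the TCP and whose axes are the flange's). Camera axes: x right, y down, z forward; pixel columns grow to the right and rows downward; lengths in mm; the calibration is good to about 2 mm. A picture is of the moment at which its call begins: read the wrist's pose just before it. calibration takes no time and is no camera call.
- ctrl.finish_job(): hands the job in; it is judged then, once.
Trained networks look in the newest picture that a camera, given by its name, has taken for a name from the list of things; names that differ only in an ending like _2 or _b are one class to them, and where a whole thing is asked for, a point or a joint stands for the part that bears it (a point fixed in the world has none). Each returns a list of dicts, best first, with "confidence" (0 to 1); they miss things now and then, are a little off and sometimes report something else, mostly with a low value. They report only what shows in the picture. A call takes as long as a camera call. They do not tell look-alikes from the thing itself.
- ctrl.search_frame(camera, name): "bbox" ([left, top, right, bottom] in pixels, round what is visible of it).
- ctrl.trace(camera, name): "pixels" (400x640 bool, what is visible of it) and "bbox" ([left, top, right, bottom] in pixels, round what is visible of it).
The state is a dict: "clock": time; "qpos": joint angles; "qd": joint speeds; "tau": joint torques, N m; "eef_pos": TCP position; "tool_rot": TCP orientation; "force": force on the tool from outside, world axes, zero at the start; "torque": the same for the moment, N m; "width": finger opening in mm; "gripper_force": force on a finger pad.
Only numpy, scipy, OpenCV 4.12 (cv2) and the standard library are available. Lean on these libraries where they do the work, as an engineer would, in place of code of your own. Each camera call takes 0.05 s, during which the arm holds its last target. There are 200 camera calls.

## Working session

There is one attempt and no reset: what is moved stays moved. The work goes in short steps, Python scripts to look and compute and a tool call to move; the robot and the scene stay as the last step left them, time stands still between calls to the robot, and variables do not carry over. Pictures are saved under pics/ and viewed, at most 10 in all, crops included, and the job is handed in when it is done.

Besides the shell and the picture viewer there is one more tool, called after "Request:" as name(argument=value, ...), one argument or row to a line, values as JSON. play_rows: Moves the arm, as the interface text tells. Its arguments: {"type":"object","properties":{"targets":{"type":"array"}},"required":["targets"]}

```bash
mkdir -p pics; python3 - <<'E'
from cell import ctrl
import cv2,numpy as np
s=ctrl.read_state();print({k:np.round(v,3).tolist() for k,v in s.items()})
ims=[]
for n in("scene","top"):
    p,d=ctrl.get_image(n);np.save(f"{n}_d.npy",d);np.save(f"{n}_p.npy",p)
    cv2.imwrite(f"pics/{n}0.png",p[:,:,::-1])
    print(n,ctrl.calibration(n))
    for t in("template","board","bowl","offcut"):
        print(t,[(r['bbox'],round(r['confidence'],2)) for r in ctrl.search_frame(n,t)])
print(ctrl.calibration("wrist"))
E
```

```text
{'clock': 0.0, 'qpos': [1.243, 0.629, 0.038, 1.518, -0.027, 0.996, -0.02], 'qd': [-0.0, 0.0, 0.001, -0.001, -0.0, -0.001, 0.001], 'tau': [0.0, -56.34, 1.226, -19.344, 0.011, 0.01, -0.0], 'eef_pos': [168.129, -627.281, 255.398], 'tool_rot': [-3.14, 0.0, 0.262], 'force': [-0.233, -1.442, -0.837], 'torque': [-0.004, 0.029, -0.01], 'gripper_force': 0.0, 'width': 85.039}
scene {'vfov': 43.66769994845551, 'cx': 319.9920006477194, 'cy': 204.75429654892966, 'extrinsics': array([[-8.09627103e-01, -3.38978191e-01,  4.79163583e-01,
         3.20514969e+01],
       [-5.86705817e-01,  4.44110111e-01, -6.77157657e-01,
         5.63087759e+02],
       [ 1.67402854e-02, -8.29373254e-01, -5.58444060e-01,
         6.35942561e+02],
       [ 0.00000000e+00,  0.00000000e+00,  0.00000000e+00,
         1.00000000e+00]])}
template [([333.5, 172.2, 358.3, 206.7], 0.77), ([357.2, 154.1, 388.4, 184.9], 0.56)]
board [([195.8, 246.5, 366.6, 330.7], 0.69)]
bowl [([378.7, 218.8, 415.3, 243.5], 0.84)]
offcut [([300.6, 163.3, 344.8, 187.4], 0.7)]
top {'vfov': 44.067889468458944, 'cx': 332.3744148295406, 'cy': 203.80
[... 283 characters left out ...]
       [ 0.00000000e+00,  0.00000000e+00,  0.00000000e+00,
         1.00000000e+00]])}
template [([376.3, 189.9, 402.3, 210.0], 0.74)]
board [([222.2, 173.7, 348.8, 253.8], 0.91)]
bowl [([361.4, 245.7, 388.1, 277.1], 0.55)]
offcut [([393.0, 150.5, 433.3, 172.7], 0.71)]
{'vfov': 71.27136630731053, 'cx': 316.08081079030484, 'cy': 200.07280483734743, 'mount': array([[-1.42463432e-03, -9.56869334e-01, -2.90515143e-01,
         7.36660834e+01],
       [ 9.99998502e-01, -1.64877895e-03,  5.26767150e-04,
         8.24803168e-01],
       [-9.83042584e-04, -2.90513957e-01,  9.56870250e-01,
        -1.17093440e+02],
       [ 0.00000000e+00,  0.00000000e+00,  0.00000000e+00,
         1.00000000e+00]])}
```

```bash
python3 - <<'E'
import cv2
a=cv2.imread("pics/scene0.png")[130:350,170:470];b=cv2.imread("pics/top0.png")[130:290,200:500]
cv2.imwrite("pics/both.png",cv2.vconcat([cv2.resize(a,(600,440))[:300*1+60],cv2.resize(b[:110],(600,220))]))
E
```

```text
(no output)
```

View pics/both.png

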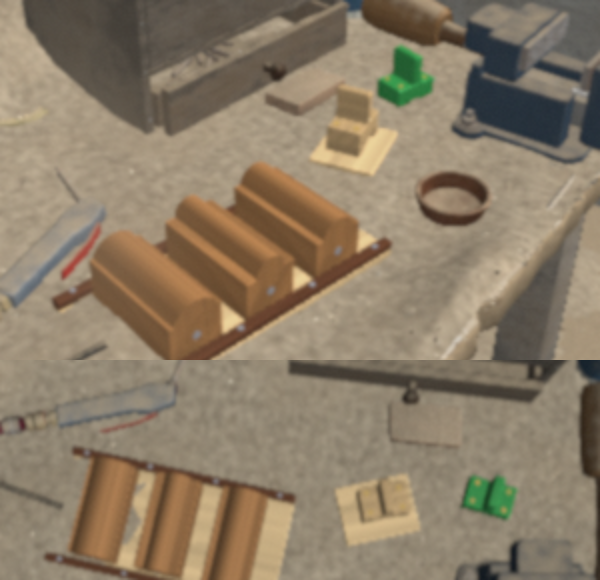

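View pics/top0.png

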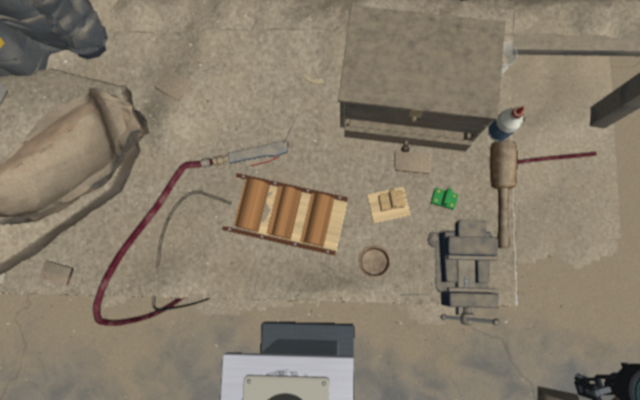

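The top picture shows the three rails at about (252,203), (285,211) and (318,217). The pale template stands on its pad at (391,199), with the green look-alike at (446,198), the bowl at (374,261) and the offcut at (412,161). Next I'll measure the cloud.

```bash
cat > h.py <<'E'
import numpy as np,cv2
from cell import ctrl
def cloud(n,d,st=None):
    c=ctrl.calibration(n);f=200/np.tan(np.radians(c['vfov']/2))
    v,u=np.mgrid[:400,:640]
    P=np.stack([(u-c['cx'])/f*d,(v-c['cy'])/f*d,d],-1)
    if n=="wrist":
        r,p,y=st['tool_rot'];from scipy.spatial.transform import Rotation as R
        T=np.eye(4);T[:3,:3]=R.from_euler('xyz',[r,p,y]).as_matrix();T[:3,3]=st['eef_pos'];E=T@c['mount']
    else:E=c['extrinsics']
    W=P@E[:3,:3].T+E[:3,3];W[d<=0]=np.nan
    return W
def rect(X):
    (c,wh,a)=cv2.minAreaRect(X.astype(np.float32));return np.round(c,1),np.round(wh,1),round(a,1)
E
python3 - <<'E'
from h import *
W=cloud("top",np.load("top_d.npy"))
def sel(b,z0,z1):
    l,t,r,bt=b;X=W[t:bt,l:r].reshape(-1,3);X=X[(X[:,2]>z0)&(X[:,2]<z1)];return X
X=sel((366,180,412,225),55,95);print("fin",len(X),rect(X[:,:2]),np.percentile(X[:,2],[5,50,95]))
X=sel((366,180,412,225),36,95);print("tmpl",len(X),rect(X[:,:2]))
X=sel((366,180,412,225),6,95);print("pad",len(X),rect(X[:,:2]))
X=sel((220,170,352,256),50,90);print("rails",rect(X[:,:2]),X[:,2].max())
import cv2
X=sel((220,170,352,256),64,90);k=cv2.kmeans(X[:,:2].astype(np.float32),3,None,(3,50,.1),5,0)[1].ravel()
for i in range(3):print(rect(X[k==i][:,:2]),len(X[k==i]),np.percentile(X[k==i][:,2],95))
X=sel((360,245,390,280),15,60);print("bowl",rect(X[:,:2]))
X=sel((391,148,435,175),15,60);print("offcut",rect(X[:,:2]))
print(W[195:205:3,391],W[230,400])
E
```

```text
fin 120 (array([ 531.4, -246.9]), array([39.8, 14.4]), 11.4) [58.93221091 78.61419574 82.54157763]
tmpl 410 (array([ 531.6, -247.3]), array([40.1, 60.5]), 11.4)
pad 1850 (array([ 530.8, -242.4]), array([113.6, 114.2]), 0.7)
rails (array([495.6,  17.2]), array([223.6, 120.4]), 78.6) 77.60365740622979
(array([495.3,  16.3]), array([ 29.6, 120.2]), 78.4) 563 74.7837476325656
(array([478.8, -65.4]), array([ 35.8, 120.4]), 78.3) 667 74.74329833868485
(array([511.8,  97.9]), array([ 42.3, 120.5]), 79.2) 733 74.50646015406846
bowl (array([ 378.6, -207. ]), array([82.6, 70.8]), 0.7)
offcut (array([ 633.1, -304.2]), array([100. ,  52.4]), 86.0)
[[ 535.36142431 -241.03584324   82.26518938]
 [ 528.17663968 -241.09620518   82.02473391]
 [ 522.77466791 -242.22386149   71.00391462]
 [ 516.78042356 -243.05846837   62.94829226]] [ 460.25543803 -271.36471529    7.23152384]
```

```bash
cat >> h.py <<'E'
def go(x,y,z,yawdeg):
    s=ctrl.read_state();from scipy.spatial.transform import Rotation as R
    M=R.from_euler('xyz',s['tool_rot']).as_matrix();d=np.array([x,y,z])-s['eef_pos']
    print("cm",np.round(M.T@d/10,2),"spin",round(np.degrees(s['tool_rot'][2])-yawdeg,2))
E
python3 - <<'E'
from h import *
W=cloud("top",np.load("top_d.npy"));X=W[215:310,425:515].reshape(-1,3);print("vise z",np.nanpercentile(X[:,2],[50,90,99]),W[190:205,425:470,2].max())
go(531,-247,250,11.4)
E
```

```text
vise z [ 35.87836519 127.65089068 130.90677919] nan
cm [ 44.89 -27.4    0.63] spin 3.6
```

Request:
play_rows(
  targets=[
    [0.3,4,-2.5,0,0],
    [0.3,8,-5,0,0],
    [0.3,12,-7.5,0,0],
    [0.3,16,-10,0,0],
    [0.3,20,-12.5,0,0],
    [0.3,24,-15,0,0],
    [0.3,28,-17.5,0,1],
    [0.3,32,-20,0,2],
    [0.3,36,-22.5,0,3],
    [0.3,40,-25,0,3.6],
  ],
)

```text
clock: 1.5
eef_pos: [491.1, -281.4, 256.6]
tool_rot: [3.141, -0.001, 0.198]
force: [0.6, -1.2, -0.4]
width: 59.5
gripper_force: 0.0
```

```bash
python3 - <<'E'
from h import *
s=ctrl.read_state();print(s['clock'],s['eef_pos'],s['tool_rot'],s['force'],s['width'])
go(531,-247,230,11.4)
E
```

```text
1.5 [ 491.14864729 -281.39841302  256.63588284] [ 3.14104982e+00 -5.32547280e-04  1.98285513e-01] [ 0.60565453 -1.1859174  -0.38707871] 59.4764585683575
cm [ 4.58 -2.59  2.66] spin -0.04
```

Request:
play_rows(
  targets=[
    [0.3,2.5,-1.3,1.3,0],
    [0.3,4.6,-2.6,2.6,0],
    [0.3,4.6,-2.6,2.6,0],
    [0.3,4.6,-2.6,2.6,0],
  ],
)

```text
clock: 1.9
eef_pos: [529.8, -248.1, 230.1]
tool_rot: [-3.142, 0.001, 0.2]
force: [-0.6, -0.2, -0.1]
width: 59.7
gripper_force: 0.0
```

```bash
python3 - <<'E'
from h import *
s=ctrl.read_state();p,d=ctrl.get_image("wrist")
print(s['eef_pos'],s['tool_rot'])
cv2.imwrite("pics/w1.png",p[:,:,::-1])
W=cloud("wrist",d,s);X=W.reshape(-1,3)
X=X[(np.abs(X[:,0]-531)<60)&(np.abs(X[:,1]+247)<60)]
for z0,z1 in((70,95),(36,95),(36,50)):
    Y=X[(X[:,2]>z0)&(X[:,2]<z1)];print(len(Y),rect(Y[:,:2]),np.percentile(Y[:,2],[5,50,95]))
go(531,-247,71,11.4)
E
```

```text
[ 529.75399325 -248.10421341  230.08933058] [-3.14154309e+00  9.44842328e-04  2.00067531e-01]
538 (array([ 531.4, -248.3]), array([39.1, 13.3]), 11.1) [76.28935549 78.61571487 79.8872757 ]
1988 (array([ 531.2, -248.4]), array([39.4, 60.1]), 11.1) [40.73069716 42.4918082  79.27905269]
1401 (array([ 531.2, -248.4]), array([39.4, 60.1]), 11.2) [40.40759053 42.07664369 43.40101056]
cm [ 0.22 -0.2  15.95] spin -0.05
```

View pics/w1.png

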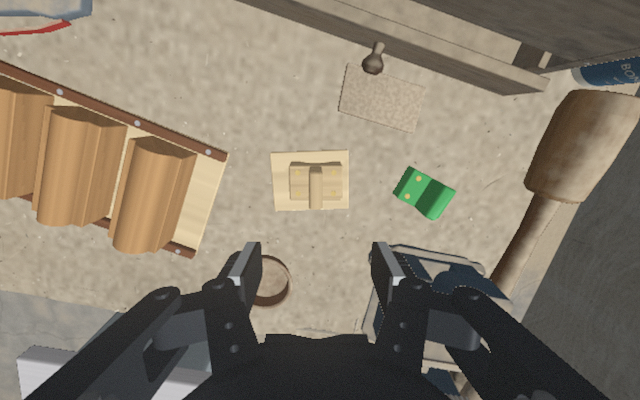

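The wrist picture shows the fin upright at (316,185), between the open fingers. Sizes and heights match the given ones, so I'll descend and grip.

Request:
play_rows(
  targets=[
    [0.3,0.14,0.06,4,0.3],
    [0.3,0.14,0.06,8,0.3],
    [0.3,0.14,0.06,12,0.3],
    [0.3,0.14,0.06,14.5,0.3],
    [0.3,0.14,0.06,15.85,0.3],
    [0.3,0.14,0.06,15.85,0.3],
    [0.3,0.14,0.06,15.85,0.3],
  ],
)

```text
clock: 2.65
eef_pos: [531.8, -249.7, 73.0]
tool_rot: [3.14, -0.001, 0.193]
force: [0.4, -0.2, 0.1]
width: 59.8
gripper_force: 0.0
```

Request:
play_rows(
  targets=[
    [1,0,0,0,0],
    [1,0,0,0,0],
    [1,0,0,0,0],
    [1,0,0,0,0],
    [1,0,0,0,0],
    [1,0,0,0,0],
    [1,0,0,0,0],
    [1,0,0,0,0],
  ],
)

```text
clock: 3.45
eef_pos: [532.0, -248.6, 72.6]
tool_rot: [3.141, -0.001, 0.194]
force: [-0.5, 0.2, 5.2]
width: 13.4
gripper_force: 60.4
```

Request:
play_rows(
  targets=[
    [1,0,0,-1,0],
    [1,0,0,-4,0],
    [1,0,0,-8,0],
    [1,0,0,-12,0],
    [1,0,0,-16,0],
    [1,0,0,-16,0],
    [1,0,0,-16,0],
  ],
)

```text
clock: 4.15
eef_pos: [531.4, -248.7, 232.8]
tool_rot: [3.141, -0.001, 0.194]
force: [-0.1, -0.4, -1.8]
width: 13.2
gripper_force: 59.7
```

```bash
python3 - <<'E'
from h import *
s=ctrl.read_state();print(s['force'],s['torque'],s['width'])
go(479,-65,235,-11.4)
E
```

```text
[-0.14624225 -0.44954344 -1.84631304] [ 0.00490345  0.01119259 -0.02311026] 13.1535432256699
cm [ -1.61 -19.03  -0.24] spin 22.49
```

Request:
play_rows(
  targets=[
    [1,-0.2,-2.5,0,2],
    [1,-0.5,-5.5,0,6],
    [1,-0.8,-9,0,10],
    [1,-1.0,-12,0,14],
    [1,-1.3,-15,0,18],
    [1,-1.5,-17.5,0,22.5],
    [1,-1.6,-19,0,22.5],
    [1,-1.6,-19,0,22.5],
    [1,-1.6,-19,0,22.5],
  ],
)

```text
clock: 5.05
eef_pos: [479.1, -66.0, 231.4]
tool_rot: [3.141, 0.0, -0.198]
force: [-0.3, 0.5, -1.6]
width: 12.9
gripper_force: 59.5
```

```bash
python3 - <<'E'
from h import *
s=ctrl.read_state();p,d=ctrl.get_image("wrist")
print(s['eef_pos'],s['tool_rot'],s['force'])
cv2.imwrite("pics/w2.png",p[:,:,::-1])
W=cloud("wrist",d,s);X=W.reshape(-1,3)
a=np.radians(-11.4);ex=np.array([np.cos(a),np.sin(a)]);ey=np.array([-np.sin(a),np.cos(a)])
for n,c in(("3",(478.8,-65.4)),("2",(495.3,16.3)),("1",(511.8,97.9))):
    q=X[:,:2]-c;u=q@ex;v=q@ey
    k=(np.abs(v)<40)&(u>-58)&(u<58)&(X[:,2]>45)&(X[:,2]<80)&((u>25)|(n!="3"))
    u,v,z=u[k],v[k],X[k,2]
    if len(z)<50:print(n,"few");continue
    print(n,len(z),"u",u.min().round(),u.max().round(),"ztop",np.percentile(z,98).round(1))
    m=z>np.percentile(z,98)-9
    # circle fit in (v,z), plus skew of v with u
    from scipy.optimize import least_squares as L
    f=lambda t:np.hypot(v[m]-t[0]-t[3]*u[m],z[m]-t[1])-t[2]
    r=L(f,[0,50,20,0],loss='soft_l1');t=r.x
    print("  circ v0 %.2f z0 %.1f R %.2f yaw corr %.2f deg top %.1f rms %.2f"%(t[0],t[1],t[2],np.degrees(t[3]),t[1]+t[2],np.sqrt(np.mean(r.fun**2))), "centre",np.array(c)+ey*t[0])
E
```

```text
[479.13824542 -66.03903505 231.36965111] [ 3.14062082e+00  3.78810055e-04 -1.97821215e-01] [-0.26313025  0.51736608 -1.55584559]
3 1760 u 25.0 58.0 ztop 72.3
  circ v0 -0.78 z0 51.4 R 20.11 yaw corr 0.03 deg top 71.6 rms 0.61 centre [478.64533667 -66.16704467]
2 5566 u -58.0 58.0 ztop 72.1
  circ v0 -0.48 z0 55.7 R 15.86 yaw corr -0.11 deg top 71.5 rms 0.61 centre [495.20552796  15.83147087]
1 5949 u -58.0 58.0 ztop 72.1
  circ v0 -0.61 z0 46.1 R 25.26 yaw corr -0.09 deg top 71.3 rms 0.69 centre [511.68018615  97.3057895 ]
```

View pics/w2.png

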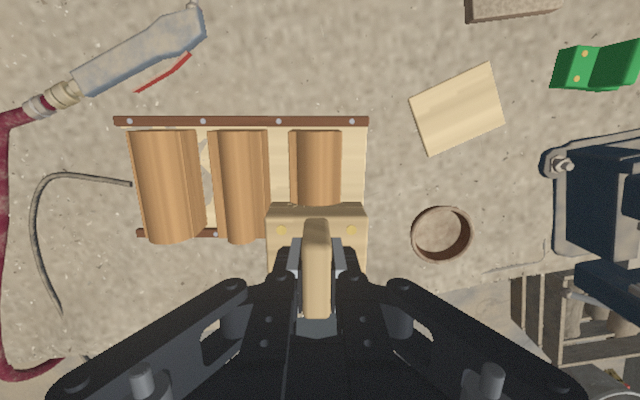

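The wrist picture shows the right rail at (315,170), with the held template in front of it at (315,220). The circle fits give radii of 25.3, 15.9 and 20.1 mm for places 1 to 3, so place 3 is the candidate. I'll go down gently and test it by contact.

Request:
play_rows(
  targets=[
    [1,-0.05,0.02,3,0],
    [1,-0.05,0.02,6,0],
    [1,-0.05,0.02,8.5,0],
    [1,-0.05,0.02,9.6,0],
    [1,-0.05,0.02,9.8,0],
    [1,-0.05,0.02,9.8,0],
    [1,-0.05,0.02,9.8,0],
  ],
)

```text
clock: 5.8
eef_pos: [479.5, -65.7, 134.8]
tool_rot: [-3.141, -0.002, -0.199]
force: [0.4, -0.9, -0.9]
width: 13.1
gripper_force: 59.6
```

Request:
play_rows(
  targets=[
    [1,0,0,0.3,0],
    [1,0,0,0.6,0],
    [1,0,0,0.8,0],
    [1,0,0,0.9,0],
    [1,0,0,1.0,0],
    [1,0,0,1.0,0],
    [1,0,0,1.0,0],
  ],
)

```text
clock: 6.5
eef_pos: [478.6, -65.3, 123.8]
tool_rot: [3.142, -0.0, -0.199]
force: [0.6, -0.2, -1.2]
width: 13.2
gripper_force: 59.6
```

Request:
play_rows(
  targets=[
    [1,0,0,0.05,0],
    [1,0,0,0.1,0],
    [1,0,0,0.1,0],
    [1,0,0,0.1,0],
  ],
)

```text
clock: 6.9
eef_pos: [478.7, -65.2, 122.8]
tool_rot: [-3.141, -0.0, -0.199]
force: [-0.1, 0.2, -1.4]
width: 13.6
gripper_force: 59.7
```

Request:
play_rows(
  targets=[
    [1,0,0,0.05,0],
    [1,0,0,0.1,0],
    [1,0,0,0.1,0],
    [1,0,0,0.1,0],
  ],
)

```text
clock: 7.3
eef_pos: [478.8, -65.1, 122.4]
tool_rot: [-3.141, -0.001, -0.199]
force: [-1.4, 1.0, 5.6]
width: 13.2
gripper_force: 60.8
```

Contact comes at the fully-down height. Next I'll test for side play.

Request:
play_rows(
  targets=[
    [1,0,0.08,0,0],
    [1,0,0.15,0,0],
    [1,0,0.15,0,0],
    [1,0,0.15,0,0],
  ],
)

```text
clock: 7.7
eef_pos: [478.8, -65.3, 122.4]
tool_rot: [-3.14, -0.001, -0.198]
force: [-0.6, 3.4, 5.6]
width: 13.0
gripper_force: 60.5
```

Request:
play_rows(
  targets=[
    [1,0,-0.15,0,0],
    [1,0,-0.3,0,0],
    [1,0,-0.3,0,0],
    [1,0,-0.3,0,0],
  ],
)

```text
clock: 8.1
eef_pos: [478.9, -64.7, 122.4]
tool_rot: [3.141, -0.001, -0.2]
force: [-1.6, -1.1, 5.5]
width: 13.2
gripper_force: 60.5
```

Request:
play_rows(
  targets=[
    [1,0,0.15,0,0],
    [1,0,0.15,0,0],
    [1,0,0.15,0,0],
  ],
)

```text
clock: 8.4
eef_pos: [478.9, -64.9, 122.4]
tool_rot: [-3.141, -0.001, -0.199]
force: [-1.5, 1.9, 4.9]
width: 13.0
gripper_force: 60.6
```

The hollow is held from both sides: it moved about 0.6 mm for 3 mm commanded. Its height is right too, so this is the rail. Pressing home.

Request:
play_rows(
  targets=[
    [1,0,-0.08,0.03,0],
    [1,0,-0.08,0.06,0],
    [1,0,-0.08,0.06,0],
    [1,0,-0.08,0.06,0],
    [1,0,-0.08,0.06,0],
  ],
)

```text
clock: 8.9
eef_pos: [478.9, -64.8, 122.3]
tool_rot: [-3.142, -0.001, -0.199]
force: [-1.8, -0.7, 11.6]
width: 13.0
gripper_force: 61.6
```

Request:
play_rows(
  targets=[
    [1,0,0,0,0],
    [1,0,0,0,0],
    [1,0,0,0,0],
    [1,0,0,-0.05,0],
    [1,0,0,-0.1,0],
    [1,0,0,-0.1,0],
    [1,0,0,-0.1,0],
  ],
)

```text
clock: 9.6
eef_pos: [478.8, -64.7, 122.4]
tool_rot: [3.141, -0.0, -0.199]
force: [-0.8, -0.8, 3.8]
width: 13.0
gripper_force: 60.3
```

Request:
play_rows(
  targets=[
    [0.5,0,0,0,0],
    [0.5,0,0,0,0],
    [0.5,0,0,0,0],
    [0.5,0,0,0,0],
    [0.5,0,0,0,0],
    [0.5,0,0,0,0],
  ],
)

```text
clock: 10.2
eef_pos: [478.7, -64.5, 122.2]
tool_rot: [-3.142, 0.0, -0.199]
force: [-0.0, -0.6, -1.0]
width: 42.4
gripper_force: 0.0
```

Request:
play_rows(
  targets=[
    [0.5,0,0,-1,0],
    [0.5,0,0,-3,0],
    [0.5,0,0,-6,0],
    [0.5,0,0,-9,0],
    [0.5,0,0,-12,0],
    [0.5,0,0,-12,0],
    [0.5,0,0,-12,0],
  ],
)

```text
clock: 10.9
eef_pos: [478.9, -64.5, 243.2]
tool_rot: [-3.141, -0.002, -0.199]
force: [-0.2, 0.1, -0.0]
width: 42.5
gripper_force: 0.0
```

```bash
python3 - <<'E'
from h import *
s=ctrl.read_state();p,d=ctrl.get_image("wrist")
cv2.imwrite("pics/w3.png",p[:,:,::-1])
X=cloud("wrist",d,s).reshape(-1,3)
X=X[np.hypot(X[:,0]-479,X[:,1]+66)<50]
F=X[(X[:,2]>115)&(X[:,2]<135)];print("fin",rect(F[:,:2]),np.percentile(F[:,2],[5,50,95]))
B=X[(X[:,2]>82)&(X[:,2]<100)];print("block",rect(B[:,:2]),np.percentile(B[:,2],[5,50,95]))
A=np.c_[B[:,:2]-B[:,:2].mean(0),np.ones(len(B))];g=np.linalg.lstsq(A,B[:,2],rcond=None)[0];print("tilt deg",np.degrees(g[:2]),g[2])
E
```

```text
fin (array([478.4, -66.1]), array([14. , 39.5]), 78.2) [124.86808308 128.17038118 129.30182175]
block (array([478.3, -66.1]), array([60.1, 39.8]), 78.5) [89.73766105 91.69186244 93.01178124]
tilt deg [-1.6467399   0.46270131] 91.53375467622348
```

View pics/w3.png

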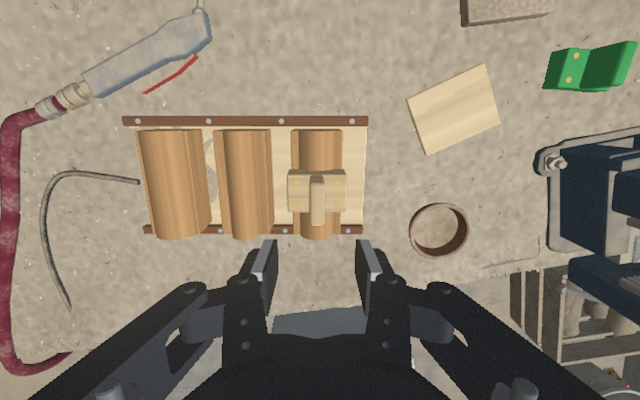

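The template sits at (317,195) on the right rail. Its top is at 129 mm and its block top at 92 mm, exactly the bedded heights, and it is level across the rail. The gripper is clear, so I'm handing in.

```bash
python3 -c "
from cell import ctrl
print(ctrl.finish_job())"
```

```text
the job is handed in; nothing more can be done
None
```

The template is bedded fully and level on the right-hand rail (place_3, 20 mm radius), pressed home with about 12 N and released; this was the only rail I touched, because the camera fit had already put the other two at about 25 and 16 mm, and the job is handed in.

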